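Clamp a coffee pot chamber in the gasket press

TASK

An upturned coffee pot chamber with its new gasket stands on the press. Swing the press arm clockwise, as seen from above, home against its stop so that its foot is over the chamber, and only then turn the T-handle clockwise until you feel the resistance rise and the gasket is firmly clamped, without overtightening and crushing it. Let go of the press with the chamber clamped where it stood, and leave the other things on the table alone.

Things in the scene. Friction and masses are not known exactly. Their poses are not given: they have to be found in the camera images.
- press: Green cast iron press, fixed to the table: base plate 130 x 265 x 12 mm; its origin is on the table directly under the centre of the chamber's place. The vertical steel post that the arm swings on (post 34 mm thick, top boss of the arm 52 mm) is at 140 mm along the press's own -y axis. Its z axis points up.
- jib: Green press arm that swings on the post. Origin on the post's axis at table height, y axis along the arm, z up: home, hard against its stop, y is parallel to the press's y; it starts 0.7 to 1.1 rad counter-clockwise (from above) of that. Flat-sided bar 34 mm wide, 132 to 166 mm above the table, 140 mm from post to screw axis. Stays where left; 3 to 5 N on its side at its middle moves it.
- handle: Steel T-handle on top of the arm's free end: level bar 10 mm thick, 80 mm long, with 15 mm balls on its ends (one red). Origin at the middle of the bar on the screw axis, 205 mm above the table, 31 mm above the collar; x axis along the bar, z up. Grip it across its middle from above. It stays at this height as it turns, and stays where left.
- collar (a point): Top of the collar under the T-handle, on the screw axis. Screw: clockwise from above lowers the sprung foot (62 mm wide) 5 mm per rad. 0.6 to 2.2 rad pass before it meets the gasket, drag about 0.4 N m turning, 0.17 N m when held still between small steps; then torque climbs 0.3 N m per rad. Firm: 0.27 N m above the drag, 0.9 rad past touch, 57 N (35 to 75 N is right, 95 N crushes).
- chamber: Faceted aluminium upper chamber of a coffee pot, loose, upside down, 86 mm across below and 66 mm above, 66 mm high, with a white gasket on top and a black handle reaching 94 mm out along its x axis. Origin at the centre of its underside, which rests 30 to 34 mm above the table on a round wooden anvil between four low pins; z up.
- scraper: Bystander: bone-handled scraper, 152 mm long, lying on the table. Origin under its middle.
- brush: Bystander: bristle brush with wooden grip, 143 mm long. Origin under its middle.
- old_gasket: Bystander: black rubber gasket ring, 58 mm across, 5 mm thick. Origin at its centre underneath.
- boiler: Bystander: faceted aluminium pot base, 90 mm across, 71 mm high. Origin at its centre underneath.
- funnel: Bystander: aluminium funnel standing mouth down, 62 mm across, 70 mm high. Origin at its centre underneath.
- tin: Bystander: red open tin, 110 x 150 x 35 mm. Origin at its centre underneath.
- jar: Bystander: amber jar, 60 mm across, 85 mm high. Origin at its centre underneath.
There are look-alikes about, which are no part of the job. Leave any blue or orange look-alike of the chamber alone.

How it is judged:
By the outcome, as a careful person would: the job done as asked, in the order asked, and still so for the second after the job is handed in, with the robot touching nothing.
It also fails if it takes over 72 s, if anything falls off the work surface, if the arm or the gripper's body presses on something with over 40 N, if the wrist force passes 120 N, or if a joint passes its speed limit or range.

ROBOT

A 6-joint arm with a two-finger parallel gripper is mounted at the origin on the work surface. World frame = base frame: x ahead of the robot, y to its left, z up, the work surface at z = 0. Lengths are in m, angles in rad, forces in N, time in s.
With the tool pointing down it reaches from about 0.25 to 0.725 m from the base axis. Payload 4 kg.
Tool frame: the origin (TCP) lies between the finger pads; the fingertips stand 8 mm ahead of it and the grasp point (between the pads) lies 11 mm behind it; z points along the fingers, y is the line along which they close (so a half turn about z gives the same grasp; the last joint's range is limited). The gripper opens to 85 mm and grips with 20 to 120 N. Pads are 22 mm wide; open, the fingers measure 114 mm over their backs; the gripper's body (76 mm by 85 mm) begins 54 mm behind the grasp point. The pads swing forward as they close: fully open they stand 13 mm farther back than shut.
Start: joints at [-1.283, 0.241, 0.005, 1.335, 0, 1.571], TCP at [0.142, -0.479, 0.239] pointing down, gripper open.
Joint ranges: [-2.72, 2.72], [-1.05, 1.87], [-1.09, 1.28], [-1.99, 2.15], [-1.42, 1.44], [-3.14, 3.14]. Speed limits (rad/s): [2.79, 2.79, 3.14, 3.14, 3.14, 3.14].

INTERFACE

Orientations are given as a unit quaternion [x, y, z, w].
In Python, from workcell import status, viewer, bot gives the robot as it stands.
- The arm moves only by the tool servo_tool, never from a script. Its argument "commands" is a list of rows, each a list of 5 numbers: the finger opening in mm, from 0 to 85.4, then the shift along the tool's x, y, z in mm, then the turn about the tool's z in rad. A call has 1 to 20 rows; each row shifts and turns the commanded pose from where the row before left it, along the tool's axes as they then stand; what a row does not reach is not made up. A row lasts 1/8 s, in which the tool goes at most 62.5 mm and 10.7 degrees, less where a joint would pass 70% of its speed; a pose out of reach is approached as far as the arm can. A call is refused whole if a number of a shift passes 62.5 or a number of a turn 0.188, either way. A call with a gripper value outside its range is refused whole. The fingers move at their own pace and stop on an object; the grip force is fixed at half the most. Time passes only in rows, so rows that do not move let the fingers close. It gives the time, the measured TCP pose, the force, the opening and the grip force at its end, in the units of the state.
- status.get_obs(): the state, without advancing time (a new reading comes with each control period).
- viewer.camera(name): name is "side" or "top" or "wrist"; returns (picture, depth): 480x640x3 uint8, red, green, blue; 480x640 float32, m along the optical axis (not along the pixel's ray), 0 where there is no reading.
- viewer.get_calibration(name): a dict with "camera_matrix" (3x3 intrinsics, pixels), "R" (3x3) and "t" (3): a world point X has camera coordinates R X + t; the wrist camera has in their place "T_tool_cam" (4x4, takes a point from camera to tool coordinates, whose origin is the TCP and whose axes are the flange's). Camera axes: x right, y down, z forward; pixel columns grow to the right and rows downward; lengths in m; the calibration is good to about 2 mm. A picture is of the moment at which its call begins: read the wrist's pose just before it. get_calibration takes no time and is no camera call.
- bot.job_done(): hands the job in; it is judged then, once.
Trained networks look in the newest picture that a camera, given by its name, has taken for a name from the list of things; names that differ only in an ending like _2 or _b are one class to them, and where a whole thing is asked for, a point or a joint stands for the part that bears it (a point fixed in the world has none). Each returns a list of dicts, best first, with "p" (0 to 1); they miss things now and then, are a little off and sometimes report something else, mostly with a low value. They report only what shows in the picture. A call takes as long as a camera call. They do not tell look-alikes from the thing itself.
- viewer.masks_of(camera, label): "mask" (480x640 bool, what is visible of it) and "pixel" ([row, column] in pixels, amid what is visible of it).
- viewer.spot_point(camera, label): "pixel" ([row, column] in pixels: a listed point, or the origin of a listed thing).
The state is a dict: "clock": time; "joint_pos": joint angles; "joint_vel": joint speeds; "tau": joint torques, N m; "eef_pos": TCP position; "tool_rot": TCP orientation; "ft_force": force on the tool from outside, world axes, zero at the start; "ft_torque": the same for the moment, N m; "grip_width": finger opening in m; "grasp_force": force on a finger pad.
Only numpy, scipy, OpenCV 4.12 (cv2) and the standard library are available. Lean on these libraries where they do the work, as an engineer would, in place of code of your own. Each camera call takes 0.05 s, during which the arm holds its last target. There are 200 camera calls.

## Working session

There is one attempt and no reset: what is moved stays moved. The work goes in short steps, Python scripts to look and compute and a tool call to move; the robot and the scene stay as the last step left them, time stands still between calls to the robot, and variables do not carry over. Pictures are saved under pics/ and viewed, at most 10 in all, crops included, and the job is handed in when it is done.

Besides the shell and the picture viewer there is one more tool, called after "Request:" as name(argument=value, ...), one argument or row to a line, values as JSON. servo_tool: Moves the arm, as the interface text tells. Its arguments: {"type":"object","properties":{"commands":{"type":"array"}},"required":["commands"]}

```bash
mkdir -p pics; cat > h.py <<'E'
import numpy as np, cv2
from workcell import status, viewer, bot
from scipy.spatial.transform import Rotation as Ro
def cam(n):
    o=status.get_obs(); p,d=viewer.camera(n); c=viewer.get_calibration(n); K=np.array(c["camera_matrix"])
    if n=="wrist":
        T=np.array(c["T_tool_cam"]); R0=Ro.from_quat(o["tool_rot"]).as_matrix()
        Rw=R0@T[:3,:3]; tw=R0@T[:3,3]+o["eef_pos"]
    else:
        Rw=np.array(c["R"]).T; tw=-Rw@np.array(c["t"])
    return p,d,K,Rw,tw
def w(px,C,z=None):
    p,d,K,Rw,tw=C; r,c=px
    ray=np.array([(c-K[0,2])/K[0,0],(r-K[1,2])/K[1,1],1])
    if z is None:
        q=d[int(r)-2:int(r)+3,int(c)-2:int(c)+3]; s=np.median(q[q>0]) if (q>0).any() else 0
    else: s=(z-tw[2])/(Rw@ray)[2]
    return Rw@ray*s+tw
def save(n,p): cv2.imwrite("pics/"+n,p[...,::-1])
E
python3 - <<'E'
from h import *
np.set_printoptions(precision=3,suppress=True)
o=status.get_obs(); print(o["clock"],o["eef_pos"],o["tool_rot"])
ims=[]
for n in("top","side"):
    C=cam(n); save(n+".png",C[0])
    for l in("press","jib","handle","collar","chamber","boiler","funnel","tin","jar","brush","scraper"):
        for e in viewer.spot_point(n,l)[:3]:
            if e["p"]>.2: print(n,l,round(e["p"],2),np.round(e["pixel"]),w(e["pixel"],C),w(e["pixel"],C,{"handle":.205,"collar":.174,"chamber":.03}.get(l,0)))
E
```

```text
0.0 [ 0.142 -0.479  0.238] [ 0.99   0.143 -0.    -0.001]
top press 0.34 [282. 286.] [0.378 0.111 0.003] [0.378 0.112 0.   ]
top jib 0.79 [198. 344.] [ 0.599 -0.052  0.167] [ 0.629 -0.059  0.   ]
top handle 0.67 [233. 324.] [0.5   0.001 0.209] [0.5   0.001 0.205]
top chamber 0.95 [310. 234.] [0.299 0.25  0.068] [0.297 0.256 0.03 ]
top chamber 0.74 [319. 167.] [0.274 0.432 0.068] [0.272 0.444 0.03 ]
top chamber 0.65 [206. 301.] [0.586 0.065 0.099] [0.597 0.068 0.03 ]
top boiler 0.85 [212. 192.] [0.574 0.371 0.071] [0.584 0.39  0.   ]
top boiler 0.28 [210. 300.] [0.576 0.066 0.1  ] [0.592 0.071 0.   ]
top funnel 0.81 [252. 169.] [0.46  0.441 0.045] [0.463 0.455 0.   ]
top tin 0.67 [229. 465.] [ 0.536 -0.418  0.004] [ 0.537 -0.419  0.   ]
top jar 0.9 [190. 460.] [ 0.642 -0.39   0.061] [ 0.654 -0.408  0.   ]
top brush 0.86 [292. 365.] [ 0.35  -0.118  0.026] [ 0.349 -0.12   0.   ]
top scraper 0.58 [284. 287.] [0.373 0.106 0.014] [0.373 0.107 0.   ]
top scraper 0.47 [291. 362.] [ 0.352 -0.111  0.025] [ 0.351 -0.113  0.   ]
side press 0.73 [278. 265.] [0.576 0.109 0.041] [0.598 0.072 0.   ]

[... 305 characters left out ...]
.65 [452. 327.] [0.252 0.479 0.063] [0.258 0.463 0.03 ]
side chamber 0.57 [227. 418.] [ 0.278 -0.279  0.024] [ 0.276 -0.27   0.03 ]
side boiler 0.85 [374. 196.] [0.567 0.423 0.043] [0.591 0.4   0.   ]
side boiler 0.37 [362. 268.] [ 0.463  0.308 -0.002] [ 0.463  0.309 -0.   ]
side funnel 0.86 [411. 231.] [0.461 0.462 0.031] [0.474 0.447 0.   ]
side funnel 0.45 [372. 196.] [0.566 0.423 0.049] [0.594 0.396 0.   ]
side tin 0.82 [189. 351.] [ 0.537 -0.415  0.006] [ 0.54  -0.423  0.   ]
side jar 0.78 [181. 317.] [ 0.647 -0.38   0.029] [ 0.666 -0.422  0.   ]
side brush 0.9 [257. 375.] [ 0.351 -0.1    0.024] [ 0.358 -0.127 -0.   ]
side scraper 0.77 [314. 341.] [0.363 0.121 0.011] [0.366 0.111 0.   ]
```

View pics/top.png

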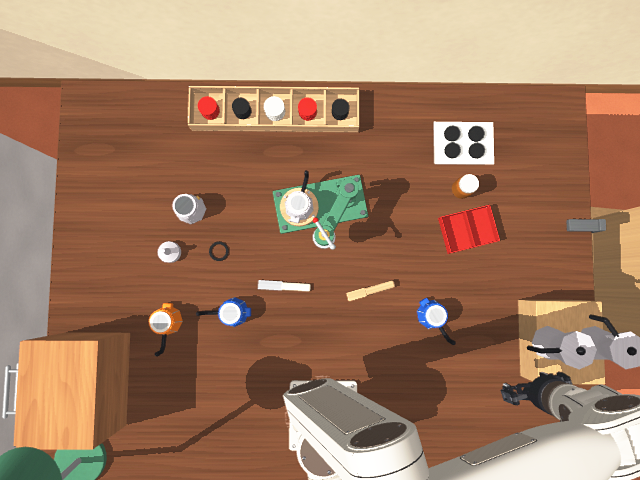

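View pics/side.png

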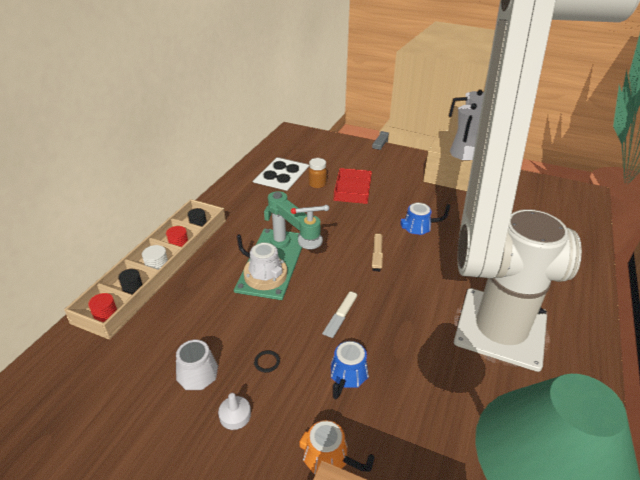

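The top view shows the aluminium chamber on the press at about (205,299), the post boss at (187,348), and the handle at (233,324) with a red ball at its left end. Look-alikes are blue chambers at (312,233) and (313,433), an orange one at (319,166), the boiler at (207,188), and pots at the right (350,600). I choose the aluminium one on the green press and will check it in a crop.

```bash
python3 - <<'E'
from h import *
np.set_printoptions(precision=3,suppress=True)
C=cam("top"); p,d,K,Rw,tw=C
save("crop.png",cv2.resize(p[160:260,260:380],None,fx=6,fy=6,interpolation=cv2.INTER_CUBIC))
rr,cc=np.mgrid[160:260,260:380]
ray=np.stack([(cc-K[0,2])/K[0,0],(rr-K[1,2])/K[1,1],np.ones_like(rr)],-1)
X=(ray*d[160:260,260:380,None])@Rw.T+tw
img=p[160:260,260:380].astype(int)
z=X[...,2]
def st(n,m): 
    q=X[m]; 
    if len(q): print(n,len(q),q.mean(0),(q[:,:2].min(0)+q[:,:2].max(0))/2,q.min(0),q.max(0))
inb=(X[...,0]>.42)&(X[...,0]<.72)&(X[...,1]>-.2)&(X[...,1]<.2)
st("handle",inb&(z>.193)&(z<.25)); 
m=inb&(z>.193)&(z<.25); q=X[m][:,:2]; u,s,v=np.linalg.svd(q-q.mean(0)); print("bar dir",v[0],"len",np.ptp((q-q.mean(0))@v[0]))
red=m&(img[...,0]>140)&(img[...,1]<80); st("red",red)
for a,b in((.12,.15),(.15,.17),(.17,.193)): st((a,b),inb&(z>a)&(z<b))
st("chamtop",inb&(z>.09)&(z<.11)&(X[...,1]>.02))
g=(img[...,1]>img[...,0]+25)
st("base",inb&g&(z<.03)&(z>.005))
q=X[inb&g&(z<.02)&(z>.005)][:,:2].astype(np.float32); print(cv2.minAreaRect(q),cv2.boxPoints(cv2.minAreaRect(q)))
print(np.round(np.array([[np.median(X[...,2][r:r+2,c:c+2])*1000 for c in range(60,110,3)] for r in range(14,60,3)])).astype(int))
E
```

```text
handle 163 [0.501 0.001 0.21 ] [0.501 0.   ] [ 0.461 -0.028  0.198] [0.541 0.028 0.218]
bar dir [-0.838 -0.546] len 0.09332445395138037
red 19 [0.535 0.023 0.212] [0.535 0.023] [0.529 0.018 0.207] [0.541 0.028 0.218]
(0.12, 0.15) 50 [ 0.589 -0.032  0.138] [ 0.565 -0.032] [ 0.475 -0.086  0.121] [0.654 0.021 0.15 ]
(0.15, 0.17) 591 [ 0.566 -0.033  0.166] [ 0.562 -0.031] [ 0.476 -0.089  0.15 ] [0.649 0.026 0.17 ]
(0.17, 0.193) 408 [ 0.57  -0.036  0.173] [ 0.562 -0.031] [ 0.476 -0.088  0.17 ] [0.648 0.026 0.183]
chamtop 478 [0.6   0.072 0.099] [0.626 0.073] [0.565 0.039 0.09 ] [0.687 0.106 0.109]
base 1737 [ 0.611 -0.001  0.013] [0.609 0.012] [ 0.521 -0.127  0.005] [0.696 0.152 0.03 ]
((0.6097129583358765, 0.012324526906013489), (0.12993745505809784, 0.26400139927864075), 11.37409496307373) [[ 0.52   0.129]
 [ 0.572 -0.13 ]
 [ 0.699 -0.104]
 [ 0.647  0.155]]
[[  3   1  -2   2   4   0   1   2   1   3  -1   7   5   2   2   0   0]
 [  2   1   2   3   0  -1   5   8  15  12  13   9  19  11  -2   3   3]
 [ -1   6  10  11  12  13  76 135 171 170 172 171  18  12   3   0   3]
 [ 14  14  13  11  1
[... 203 characters left out ...]
 14  11  13  82 155 171 172 172 171 171 171  14  13   2   2]
 [ 12  14  15  13  13  11 167 166 167 169 170 170  14  14  15   1   2]
 [ 14  17  13  14  12  19 167 168 169 169 159  81  11  14  13  -1   0]
 [ 14  13  14  13  14 166 167 165 166 167  35  27  12  12  12   4   2]
 [ 13  14   9  10  89 167 164 169 169  91  31  14  14  16  15   8  -4]
 [ 14  13  16  14 166 168 165 165 167  15  14  10  12  12  13  12  -1]
 [ 16  13  12  88 165 166 166 166  79  13  13  17  12  14  17  12   0]
 [ 12  14  15 167 168 164 167 169  16  15  16  12  14  14  16  14   5]
 [ 14  12 166 167 167 165 169  14  14  11  13  14  13  14  12   7   3]
 [ 12  12 167 168 168 169 164  11  11  12  10   7   1   1   2   3   3]]
```

View pics/crop.png

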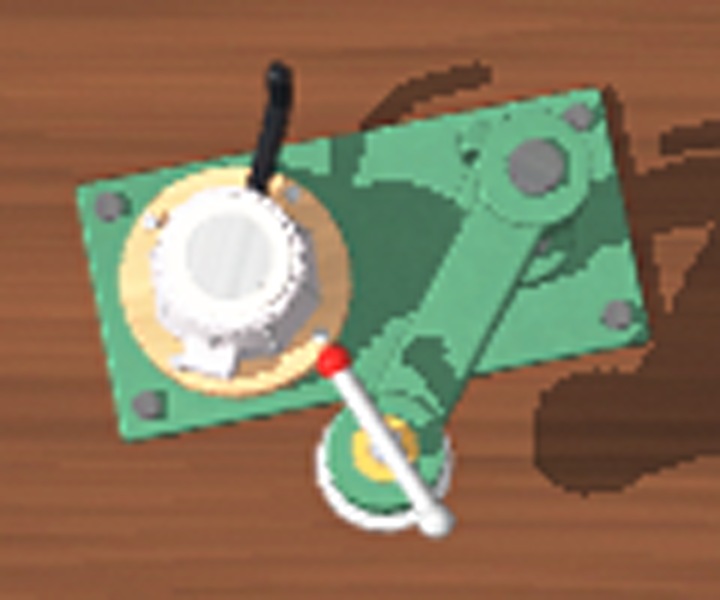

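The crop shows the bare aluminium chamber with a white gasket on the anvil at top-view pixel (203,299). The post is at (0.623,-0.063) and the screw is at (0.501,0.001). The arm points at 152°, and home is about 101°.

I'll move beside the arm with the fingers shut.

Request:
servo_tool(
  commands=[
    [0, 41, -24, 0, 0],
    [0, 41, -24, 0, 0],
    [0, 41, -24, 0, 0],
    [0, 41, -24, 0, 0],
    [0, 41, -24, 0, 0],
    [0, 41, -24, 0, 0],
    [0, 41, -24, 0, 0],
    [0, 41, -24, 0, 0],
    [0, 41, -24, 0, 0],
    [0, 41, -24, 0, 0],
    [0, 41, -24, 0, 0],
    [0, 37, -20, 0, 0],
    [0, 0, 0, 0, -0.16],
    [0, 0, 0, 0, -0.16],
    [0, 0, 0, 0, -0.16],
    [0, 0, 0, 0, -0.16],
    [0, 0, 0, 0, -0.16],
    [0, 0, 0, 0, 0],
    [0, 0, 0, 0, 0],
  ],
)

```text
clock: 3.62
eef_pos: [0.5292, -0.0686, 0.2393]
tool_rot: [0.856, 0.517, -0.0, -0.0]
ft_force: [-0.5, -0.3, -0.2]
grip_width: 0.0
grasp_force: 0.0
```

```bash
cat > s.py <<'E'
from h import *
np.set_printoptions(precision=3,suppress=True)
o=status.get_obs(); R=Ro.from_quat(o["tool_rot"]).as_matrix()
print(o["clock"],"p",np.array(o["eef_pos"]),"yaw",np.degrees(np.arctan2(R[1,0],R[0,0])),"zax",R[:,2],"j",np.array(o["joint_pos"]),"F",np.array(o["ft_force"]),"T",np.array(o["ft_torque"]),o["grip_width"],o["grasp_force"])
E
python3 s.py
```

```text
3.625 p [ 0.529 -0.069  0.239] yaw 62.197818871422704 zax [-0.  0. -1.] j [-0.129  0.308  0.095  1.359  0.     1.927] F [-0.485 -0.338 -0.16 ] T [-0.03  -0.013 -0.007] 2.9506716591043514e-05 0.0
```

Request:
servo_tool(
  commands=[
    [0, 0, 0, 30, 0],
    [0, 0, 0, 30, 0],
    [0, 0, 0, 29, 0],
    [0, 0, 0, 0, 0],
    [0, 6, 0, 0, 0],
    [0, 6, 0, 0, 0],
    [0, 5, 0, 0, 0],
    [0, 3, 0, 0, 0],
    [0, 4.8, 0.15, 0, 0.06],
    [0, 4.8, 0.15, 0, 0.06],
    [0, 4.8, 0.15, 0, 0.06],
    [0, 4.8, 0.15, 0, 0.06],
    [0, 4.8, 0.15, 0, 0.06],
  ],
)

```text
clock: 5.25
eef_pos: [0.5501, -0.0317, 0.1497]
tool_rot: [0.924, 0.383, -0.003, -0.001]
ft_force: [-5.4, -0.0, 1.6]
grip_width: -0.0
grasp_force: 2.2
```

```bash
python3 s.py; python3 - <<'E'
from h import *
C=cam("top"); save("t2.png",cv2.resize(C[0][140:280,240:400],None,fx=5,fy=5))
E
```

```text
5.25 p [ 0.55  -0.032  0.15 ] yaw 45.011056925487786 zax [-0.006 -0.001 -1.   ] j [-0.057  0.398 -0.013  1.166 -0.001  2.299] F [-5.401 -0.01   1.613] T [-0.159  1.104  0.092] -4.917775278726402e-05 2.2454535216093063
```

View pics/t2.png

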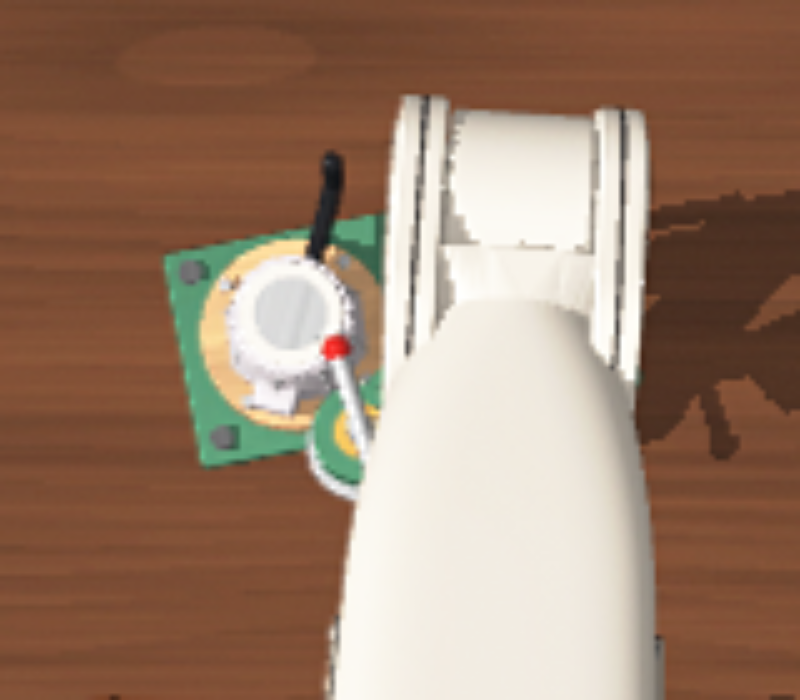

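The picture shows the arm swinging as intended: the handle's red ball is at crop pixel (348,335), and the foot is approaching the chamber.

Request:
servo_tool(
  commands=[
    [0, 4.8, 0.15, 0, 0.06],
    [0, 4.8, 0.15, 0, 0.06],
    [0, 4.8, 0.15, 0, 0.06],
    [0, 4.8, 0.15, 0, 0.06],
    [0, 4.8, 0.15, 0, 0.06],
    [0, 4.8, 0.15, 0, 0.06],
    [0, 4.8, 0.15, 0, 0.06],
    [0, 4.8, 0.15, 0, 0.06],
  ],
)

```text
clock: 6.3
eef_pos: [0.5811, -0.0105, 0.1486]
tool_rot: [0.988, 0.153, -0.005, -0.002]
ft_force: [-8.0, 2.7, 0.3]
grip_width: -0.0001
grasp_force: 3.5
```

```bash
python3 s.py
```

```text
6.3 p [ 0.581 -0.01   0.149] yaw 17.608778788247943 zax [-0.01   0.003 -1.   ] j [-0.019  0.459  0.079  1.201  0.002  2.815] F [-7.957  2.719  0.265] T [ 0.773  1.609 -0.006] -5.9391668590865215e-05 3.5384463907394093
```

Request:
servo_tool(
  commands=[
    [0, 2, 0, 0, 0.025],
    [0, 2, 0, 0, 0.025],
    [0, 0, 0, 0, 0],
  ],
)

```text
clock: 6.68
eef_pos: [0.5849, -0.0092, 0.1487]
tool_rot: [0.992, 0.129, -0.005, -0.002]
ft_force: [-8.1, 2.5, -0.3]
grip_width: -0.0
grasp_force: 3.8
```

Request:
servo_tool(
  commands=[
    [0, 2, 0, 0, 0.02],
    [0, 0, 0, 0, 0],
  ],
)

```text
clock: 6.92
eef_pos: [0.585, -0.0089, 0.1487]
tool_rot: [0.993, 0.119, -0.006, -0.002]
ft_force: [-12.5, 3.2, 2.7]
grip_width: 0.0
grasp_force: 6.2
```

Request:
servo_tool(
  commands=[
    [0, 2, 0, 0, 0.02],
    [0, 0, 0, 0, 0],
  ],
)

```text
clock: 7.18
eef_pos: [0.585, -0.0087, 0.1487]
tool_rot: [0.994, 0.109, -0.008, -0.002]
ft_force: [-18.9, 2.1, 6.7]
grip_width: 0.0
grasp_force: 8.8
```

The force rises with no more motion, so the arm is at its stop. I'll back off, rise, and unwind joint 6.

Request:
servo_tool(
  commands=[
    [0, -12, 0, 0, 0],
    [0, -20, 0, 0, 0],
    [0, -20, 0, 0, 0],
    [0, 0, 0, -30, 0],
    [0, 0, 0, -30, 0],
    [0, 0, 0, -30, 0],
    [85, 0, 0, -30, 0],
    [85, 0, 0, -20, -0.18],
    [85, 0, 0, 0, -0.18],
    [85, 0, 0, 0, -0.18],
    [85, 0, 0, 0, -0.18],
    [85, 0, 0, 0, -0.18],
    [85, 0, 0, 0, -0.18],
    [85, 0, 0, 0, -0.18],
    [85, 0, 0, 0, -0.18],
    [85, 0, 0, 0, -0.18],
    [85, 0, 0, 0, -0.18],
    [85, 0, 0, 0, -0.18],
    [85, 0, 0, 0, -0.18],
    [85, 0, 0, 0, -0.18],
  ],
)

```text
clock: 9.68
eef_pos: [0.5427, -0.0211, 0.2908]
tool_rot: [0.285, 0.959, 0.0, 0.001]
ft_force: [0.1, -0.6, -0.6]
grip_width: 0.0852
grasp_force: 0.0
```

Request:
servo_tool(
  commands=[
    [85, 0, 0, 0, -0.18],
    [85, 0, 0, 0, -0.18],
    [85, 0, 0, 0, -0.18],
    [85, 0, 0, 0, -0.18],
    [85, 0, 0, 0, -0.18],
    [85, 0, 0, 0, -0.18],
    [85, 0, 0, 0, -0.18],
    [85, 0, 0, 0, -0.18],
    [85, 0, 0, 0, -0.18],
    [85, 0, 0, 0, -0.18],
    [85, 0, 0, 0, -0.18],
    [85, 0, 0, 0, -0.18],
    [85, 0, 0, 0, -0.18],
    [85, 0, 0, 0, -0.18],
    [85, 0, 0, 0, -0.18],
    [85, 0, 0, 0, -0.18],
    [85, 0, 0, 0, -0.18],
    [85, 0, 0, 0, 0],
    [85, 0, 0, 0, 0],
  ],
)

```text
clock: 12.05
eef_pos: [0.5424, -0.021, 0.2905]
tool_rot: [0.945, -0.328, 0.0, -0.0]
ft_force: [0.1, -0.6, -0.1]
grip_width: 0.0848
grasp_force: 0.0
```

```bash
python3 s.py; cat > hd.py <<'E'
from h import *
import sys
np.set_printoptions(precision=3,suppress=True)
for n in sys.argv[2:]:
    C=cam(n); p,d,K,Rw,tw=C; save(sys.argv[1]+n+".png",p)
    rr,cc=np.mgrid[0:480,0:640]
    ray=np.stack([(cc-K[0,2])/K[0,0],(rr-K[1,2])/K[1,1],np.ones(rr.shape)],-1)
    X=(ray*d[...,None])@Rw.T+tw
    m=(d>0)&(X[...,2]>.196)&(X[...,2]<.222)&(np.hypot(X[...,0]-.595,X[...,1]-.074)<.06)
    q=X[m][:,:2]
    if len(q)>10:
        u,s,v=np.linalg.svd(q-q.mean(0),full_matrices=False); t=(q-q.mean(0))@v[0]; mid=q.mean(0)+v[0]*(t.min()+t.max())/2
        i=p.astype(int); red=m&(i[...,0]>130)&(i[...,1]<80)
        print(n,len(q),"mid",mid,"mean",q.mean(0),"deg",np.degrees(np.arctan2(v[0,1],v[0,0])),"len",np.ptp(t),"red",X[red].mean(0) if red.any() else None,"z",X[m][:,2].mean())
    for l in("handle","collar"):
        for e in viewer.spot_point(n,l)[:2]: print(n,l,round(e["p"],2),e["pixel"],w(e["pixel"],C,.205 if l=="handle" else .174))
E
python3 hd.py a wrist top side
```

```text
12.05 p [ 0.542 -0.021  0.291] yaw -38.26333666579593 zax [ 0.001 -0.    -1.   ] j [-0.039  0.312  0.234  1.491 -0.    -2.512] F [ 0.126 -0.558 -0.054] T [-0.051 -0.011  0.025] 0.08484351981758402 0.0
wrist 2538 mid [0.607 0.068] mean [0.609 0.067] deg 161.9652562708342 len 0.07357627835645666 red [0.635 0.058 0.209] z 0.20835335836714275
wrist handle 0.73 [273.1, 133.4] [0.597 0.074 0.205]
wrist collar 0.78 [259.1, 153.5] [0.596 0.075 0.174]
wrist collar 0.46 [273.3, 133.6] [0.597 0.093 0.174]
top 166 mid [0.597 0.073] mean [0.597 0.073] deg 161.85326292333676 len 0.09310092762693706 red [0.635 0.062 0.212] z 0.21015649908076997
top handle 0.52 [196.5, 295.1] [0.594 0.075 0.205]
top collar 0.69 [193.2, 296.4] [0.609 0.073 0.174]
side 160 mid [0.597 0.078] mean [0.595 0.079] deg 162.494937677226 len 0.09284361311173744 red [0.636 0.067 0.209] z 0.20746191069648337
side handle 0.68 [215.3, 259.8] [0.599 0.073 0.205]
side collar 0.57 [224.7, 264.6] [0.592 0.066 0.174]
```

View pics/awrist.png

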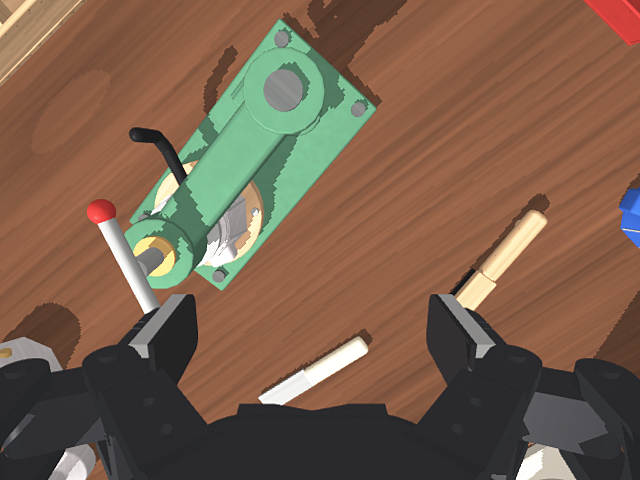

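The wrist view shows the arm home over the chamber (foot over it, near (240,160)), the red ball at (211,101), and the bar running down to the right past the collar (258,155). The handle middle is (0.597,0.074) and the bar yaw is -18°. Now I'll grasp it.

Request:
servo_tool(
  commands=[
    [85, -4, -27, 0, 0],
    [85, -4, -27, 0, 0],
    [85, -4, -27, 0, 0],
    [85, -4, -27, 0, 0],
    [85, 0, 0, 0, -0.18],
    [85, 0, 0, 0, -0.174],
    [85, 0, 0, 25, 0],
    [85, 0, 0, 25, 0],
    [85, 0, 0, 20, 0],
    [85, 0, 0, 0, 0],
  ],
)

```text
clock: 13.75
eef_pos: [0.595, 0.0738, 0.2184]
tool_rot: [0.988, -0.155, -0.002, 0.001]
ft_force: [0.1, -0.6, 0.1]
grip_width: 0.0854
grasp_force: 0.0
```

```bash
python3 s.py; python3 hd.py b wrist side
```

```text
13.75 p [0.595 0.074 0.218] yaw -17.847207292324487 zax [-0.004 -0.001 -1.   ] j [ 0.123  0.453  0.256  1.378 -0.    -2.707] F [ 0.143 -0.552  0.096] T [0.054 0.013 0.022] 0.08537493510433992 0.0
wrist 5816 mid [0.598 0.073] mean [0.602 0.072] deg 162.06659622296246 len 0.09338407588465183 red [0.636 0.061 0.21 ] z 0.20918525625493609
wrist handle 0.65 [294.3, 310.6] [0.596 0.074 0.205]
wrist collar 0.86 [269.6, 312.2] [0.595 0.073 0.174]
side 144 mid [0.596 0.078] mean [0.591 0.08 ] deg 161.56250673181341 len 0.09074308240286422 red [0.633 0.06  0.21 ] z 0.2077600429494761
side collar 0.82 [224.4, 263.5] [0.595 0.066 0.174]
```

View pics/bwrist.png

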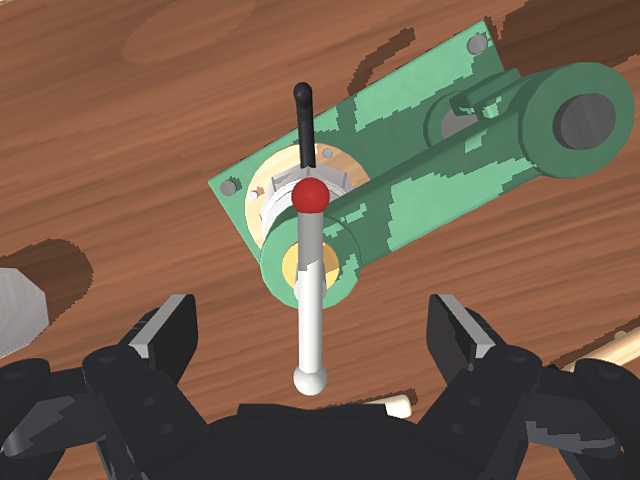

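The bar is centred between the fingers, from the red ball (195,310) to the white ball (380,310). I'll descend and close.

Request:
servo_tool(
  commands=[
    [85, 1, 0, 12, 0],
    [85, 0, 0, 12, 0],
    [85, 0, 0, 0, 0],
    [0, 0, 0, 0, 0],
    [0, 0, 0, 0, 0],
    [0, 0, 0, 0, 0],
    [0, 0, 0, 0, 0],
    [0, 0, 0, 0, 0],
    [0, 0, 0, 0, 0],
  ],
)

```text
clock: 15.18
eef_pos: [0.5974, 0.0737, 0.1968]
tool_rot: [0.988, -0.155, 0.0, -0.0]
ft_force: [-0.2, 0.1, 4.0]
grip_width: 0.0113
grasp_force: 58.6
```

```bash
python3 s.py
```

```text
15.175 p [0.597 0.074 0.197] yaw -17.838087798845535 zax [ 0.001  0.    -1.   ] j [ 0.123  0.463  0.214  1.322  0.    -2.708] F [-0.193  0.112  3.987] T [0.066 0.067 0.006] 0.011273365257517775 58.59630882740021
```

Request:
servo_tool(
  commands=[
    [0, 0, 0, 0, 0.05],
    [0, 0, 0, 0, 0.05],
    [0, 0, 0, 0, 0.05],
    [0, 0, 0, 0, 0.05],
    [0, 0, 0, 0, 0],
    [0, 0, 0, 0, 0],
  ],
)

```text
clock: 15.92
eef_pos: [0.5973, 0.0737, 0.1968]
tool_rot: [0.968, -0.252, 0.0, -0.0]
ft_force: [-0.2, -0.9, 5.0]
grip_width: 0.0109
grasp_force: 58.9
```

```bash
python3 s.py
```

```text
15.925 p [0.597 0.074 0.197] yaw -29.240592326040844 zax [ 0.001  0.    -1.   ] j [ 0.123  0.463  0.214  1.322  0.    -2.509] F [-0.184 -0.858  4.973] T [0.029 0.178 0.376] 0.010901935928891542 58.90635073184967
```

Request:
servo_tool(
  commands=[
    [0, 0, 0, 0, 0.05],
    [0, 0, 0, 0, 0.05],
    [0, 0, 0, 0, 0.05],
    [0, 0, 0, 0, 0.05],
    [0, 0, 0, 0, 0],
    [0, 0, 0, 0, 0],
  ],
)

```text
clock: 16.68
eef_pos: [0.5973, 0.0736, 0.1967]
tool_rot: [0.938, -0.348, 0.0, -0.0]
ft_force: [-1.5, -1.0, 5.6]
grip_width: 0.0108
grasp_force: 59.1
```

```bash
python3 s.py
```

```text
16.675 p [0.597 0.074 0.197] yaw -40.68747745258857 zax [ 0.001  0.    -1.   ] j [ 0.123  0.463  0.214  1.322 -0.    -2.309] F [-1.52  -0.986  5.551] T [-0.025  0.289  0.267] 0.010796098952363525 59.05278503894806
```

Request:
servo_tool(
  commands=[
    [0, 0, 0, 0, 0.05],
    [0, 0, 0, 0, 0.05],
    [0, 0, 0, 0, 0.05],
    [0, 0, 0, 0, 0.05],
    [0, 0, 0, 0, 0],
    [0, 0, 0, 0, 0],
    [0, 0, 0, 0, 0],
  ],
)

```text
clock: 17.55
eef_pos: [0.5972, 0.0735, 0.1968]
tool_rot: [0.898, -0.44, 0.0, -0.0]
ft_force: [-1.7, -0.2, 5.7]
grip_width: 0.011
grasp_force: 59.1
```

```bash
python3 s.py
```

```text
17.55 p [0.597 0.074 0.197] yaw -52.14966353470198 zax [ 0.001 -0.    -1.   ] j [ 0.123  0.463  0.214  1.322 -0.    -2.109] F [-1.729 -0.241  5.655] T [0.011 0.257 0.272] 0.011033513185130333 59.07303750514984
```

Request:
servo_tool(
  commands=[
    [0, 0, 0, 0, 0.05],
    [0, 0, 0, 0, 0.05],
    [0, 0, 0, 0, 0.05],
    [0, 0, 0, 0, 0.05],
    [0, 0, 0, 0, 0],
    [0, 0, 0, 0, 0],
    [0, 0, 0, 0, 0],
  ],
)

```text
clock: 18.42
eef_pos: [0.5972, 0.0735, 0.1968]
tool_rot: [0.85, -0.527, 0.0, -0.0]
ft_force: [-1.0, 0.3, 5.9]
grip_width: 0.0109
grasp_force: 59.1
```

```bash
python3 s.py
```

```text
18.425 p [0.597 0.073 0.197] yaw -63.610251647823816 zax [ 0. -0. -1.] j [ 0.123  0.463  0.214  1.322 -0.    -1.909] F [-1.04   0.26   5.934] T [-0.015  0.315  0.341] 0.010893323601879949 59.084930419921875
```

Request:
servo_tool(
  commands=[
    [0, 0, 0, 0, 0.05],
    [0, 0, 0, 0, 0.05],
    [0, 0, 0, 0, 0.05],
    [0, 0, 0, 0, 0.05],
    [0, 0, 0, 0, 0],
    [0, 0, 0, 0, 0],
    [0, 0, 0, 0, 0],
  ],
)

```text
clock: 19.3
eef_pos: [0.5971, 0.0734, 0.1968]
tool_rot: [0.793, -0.609, 0.0, 0.0]
ft_force: [-2.4, -0.6, 5.1]
grip_width: 0.0112
grasp_force: 59.1
```

```bash
python3 s.py
```

```text
19.3 p [0.597 0.073 0.197] yaw -75.07130797810821 zax [ 0. -0. -1.] j [ 0.123  0.463  0.214  1.322 -0.    -1.709] F [-2.367 -0.611  5.14 ] T [-0.152  0.353  0.272] 0.011191351591438251 59.098175168037415
```

```bash
cat > q.py <<'E'
from workcell import status
o=status.get_obs(); print(round(o["clock"],2),"j6",round(o["joint_pos"][5],3),"Tz",round(o["ft_torque"][2],3),"tau6",round(o["tau"][5],3),"F",[round(x,1) for x in o["ft_force"]])
E
python3 q.py
```

```text
19.3 j6 -1.709 Tz 0.272 tau6 0.287 F [np.float64(-2.4), np.float64(-0.6), np.float64(5.1)]
```

Request:
servo_tool(
  commands=[
    [0, 0, 0, 0, 0.05],
    [0, 0, 0, 0, 0.05],
    [0, 0, 0, 0, 0.05],
    [0, 0, 0, 0, 0],
    [0, 0, 0, 0, 0],
  ],
)

```text
clock: 19.92
eef_pos: [0.5971, 0.0735, 0.1968]
tool_rot: [0.745, -0.667, 0.0, 0.0]
ft_force: [-1.9, 0.4, 5.1]
grip_width: 0.0109
grasp_force: 59.1
```

```bash
python3 q.py
```

```text
19.93 j6 -1.559 Tz 0.273 tau6 0.286 F [np.float64(-1.9), np.float64(0.4), np.float64(5.1)]
```

Request:
servo_tool(
  commands=[
    [0, 0, 0, 0, 0.05],
    [0, 0, 0, 0, 0.05],
    [0, 0, 0, 0, 0.05],
    [0, 0, 0, 0, 0],
    [0, 0, 0, 0, 0],
  ],
)

```text
clock: 20.55
eef_pos: [0.597, 0.0734, 0.1968]
tool_rot: [-0.693, 0.721, -0.0, -0.0]
ft_force: [-2.3, -0.8, 6.0]
grip_width: 0.011
grasp_force: 59.1
```

```bash
python3 q.py
```

```text
20.55 j6 -1.409 Tz 0.341 tau6 0.313 F [np.float64(-2.3), np.float64(-0.8), np.float64(6.0)]
```

Request:
servo_tool(
  commands=[
    [0, 0, 0, 0, 0.05],
    [0, 0, 0, 0, 0.05],
    [0, 0, 0, 0, 0.05],
    [0, 0, 0, 0, 0],
    [0, 0, 0, 0, 0],
  ],
)

```text
clock: 21.18
eef_pos: [0.5969, 0.0734, 0.1968]
tool_rot: [-0.637, 0.771, -0.0, -0.0]
ft_force: [-2.7, -0.1, 6.0]
grip_width: 0.0116
grasp_force: 59.1
```

```bash
python3 q.py
```

```text
21.18 j6 -1.259 Tz 0.408 tau6 0.355 F [np.float64(-2.7), np.float64(-0.1), np.float64(6.0)]
```

Request:
servo_tool(
  commands=[
    [0, 0, 0, 0, 0.05],
    [0, 0, 0, 0, 0.05],
    [0, 0, 0, 0, 0.05],
    [0, 0, 0, 0, 0],
    [0, 0, 0, 0, 0],
  ],
)

```text
clock: 21.8
eef_pos: [0.5968, 0.0735, 0.1968]
tool_rot: [-0.578, 0.816, -0.0, -0.0]
ft_force: [-2.0, -0.3, 6.3]
grip_width: 0.011
grasp_force: 59.1
```

```bash
python3 q.py
```

```text
21.8 j6 -1.109 Tz 0.385 tau6 0.397 F [np.float64(-2.0), np.float64(-0.3), np.float64(6.3)]
```

Request:
servo_tool(
  commands=[
    [0, 0, 0, 0, 0.05],
    [0, 0, 0, 0, 0.05],
    [0, 0, 0, 0, 0.05],
    [0, 0, 0, 0, 0],
    [0, 0, 0, 0, 0],
  ],
)

```text
clock: 22.42
eef_pos: [0.5968, 0.0735, 0.1968]
tool_rot: [-0.515, 0.857, -0.0, -0.0]
ft_force: [-2.3, -0.8, 6.1]
grip_width: 0.0112
grasp_force: 59.2
```

```bash
python3 q.py
```

```text
22.43 j6 -0.959 Tz 0.418 tau6 0.439 F [np.float64(-2.3), np.float64(-0.8), np.float64(6.1)]
```

Request:
servo_tool(
  commands=[
    [0, 0, 0, 0, 0.05],
    [0, 0, 0, 0, 0.05],
    [0, 0, 0, 0, 0.05],
    [0, 0, 0, 0, 0],
    [0, 0, 0, 0, 0],
  ],
)

```text
clock: 23.05
eef_pos: [0.5967, 0.0735, 0.1968]
tool_rot: [-0.449, 0.893, -0.0, -0.0]
ft_force: [-3.0, -0.8, 6.6]
grip_width: 0.011
grasp_force: 59.2
```

```bash
python3 q.py
```

```text
23.05 j6 -0.809 Tz 0.441 tau6 0.48 F [np.float64(-3.0), np.float64(-0.8), np.float64(6.6)]
```

Request:
servo_tool(
  commands=[
    [0, 0, 0, 0, 0.05],
    [0, 0, 0, 0, 0.05],
    [0, 0, 0, 0, 0.05],
    [0, 0, 0, 0, 0.06],
    [0, 0, 0, 0, 0],
    [0, 0, 0, 0, 0],
  ],
)

```text
clock: 23.8
eef_pos: [0.5967, 0.0736, 0.1968]
tool_rot: [-0.353, 0.936, 0.0, -0.0]
ft_force: [-2.7, -0.1, 5.9]
grip_width: 0.0109
grasp_force: 59.3
```

```bash
python3 q.py; python3 hd.py c side wrist; python3 s.py
```

```text
23.8 j6 -0.599 Tz 0.527 tau6 0.532 F [np.float64(-2.7), np.float64(-0.1), np.float64(5.9)]
side 216 mid [0.593 0.081] mean [0.594 0.082] deg 46.48769644704143 len 0.09324081914024787 red [0.567 0.049 0.209] z 0.20850419752603264
side handle 0.46 [214.5, 261.1] [0.598 0.069 0.205]
side collar 0.62 [224.6, 264.7] [0.592 0.066 0.174]
wrist 8798 mid [0.593 0.07 ] mean [0.589 0.066] deg 47.50182418412125 len 0.08418493279811953 red [0.569 0.043 0.21 ] z 0.20943508076207254
wrist handle 0.77 [323.3, 313.5] [0.597 0.074 0.205]
wrist handle 0.37 [289.7, 315.7] [0.587 0.066 0.205]
wrist collar 0.72 [288.0, 312.4] [0.597 0.074 0.174]
24.1 p [0.597 0.074 0.197] yaw -138.62063739445838 zax [-0.001 -0.    -1.   ] j [ 0.123  0.462  0.214  1.323 -0.    -0.6  ] F [-3.34   0.063  5.353] T [-0.078  0.639  0.526] 0.011137049120898324 59.28077554679476
```

View pics/cwrist.png

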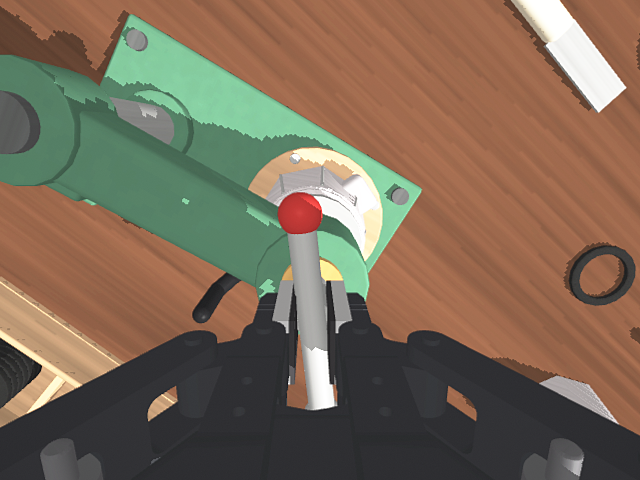

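The bar is still held between the pads, with the red ball at (213,300) and about 0.1 rad of lag. The torque is 0.245 N m above drag. I'll make one last small turn, then release and rise.

Request:
servo_tool(
  commands=[
    [0, 0, 0, 0, 0.05],
    [0, 0, 0, 0, 0],
    [0, 0, 0, 0, 0],
  ],
)

```text
clock: 24.48
eef_pos: [0.5966, 0.0736, 0.1968]
tool_rot: [-0.33, 0.944, 0.0, -0.0]
ft_force: [-2.4, -0.5, 7.0]
grip_width: 0.011
grasp_force: 59.3
```

```bash
python3 q.py
```

```text
24.48 j6 -0.55 Tz 0.537 tau6 0.551 F [np.float64(-2.4), np.float64(-0.5), np.float64(7.0)]
```

Request:
servo_tool(
  commands=[
    [85, 0, 0, 0, 0],
    [85, 0, 0, 0, 0],
    [85, 0, 0, 0, 0],
    [85, 0, 0, 0, 0],
    [85, 0, 0, 0, 0],
    [85, 0, 0, -15, 0],
    [85, 0, 0, -25, 0],
    [85, 0, 0, -30, 0],
    [85, 0, 0, -30, 0],
    [85, 0, 0, 0, 0],
  ],
)

```text
clock: 25.72
eef_pos: [0.5987, 0.0738, 0.3006]
tool_rot: [-0.329, 0.944, -0.001, 0.004]
ft_force: [-0.4, 0.3, -1.0]
grip_width: 0.0848
grasp_force: 0.0
```

```bash
python3 hd.py d side wrist; python3 s.py
```

```text
side 186 mid [0.595 0.077] mean [0.596 0.078] deg 45.07362956221008 len 0.09354827586157724 red [0.566 0.049 0.208] z 0.20709743596243949
side handle 0.8 [216.2, 261.0] [0.595 0.075 0.205]
side collar 0.84 [226.2, 264.5] [0.589 0.072 0.174]
wrist 2730 mid [0.596 0.073] mean [0.595 0.071] deg 44.67954467611306 len 0.09282708220620617 red [0.568 0.043 0.21 ] z 0.2092421669876245
wrist handle 0.78 [245.7, 310.3] [0.598 0.073 0.205]
wrist collar 0.71 [232.7, 311.8] [0.597 0.074 0.174]
26.025 p [0.597 0.074 0.295] yaw -141.60025480996057 zax [-0.002 -0.    -1.   ] j [ 0.123  0.441  0.434  1.566  0.    -0.548] F [0.109 0.676 0.235] T [0.005 0.042 0.011] 0.0851832827006062 0.0
```

View pics/dside.png

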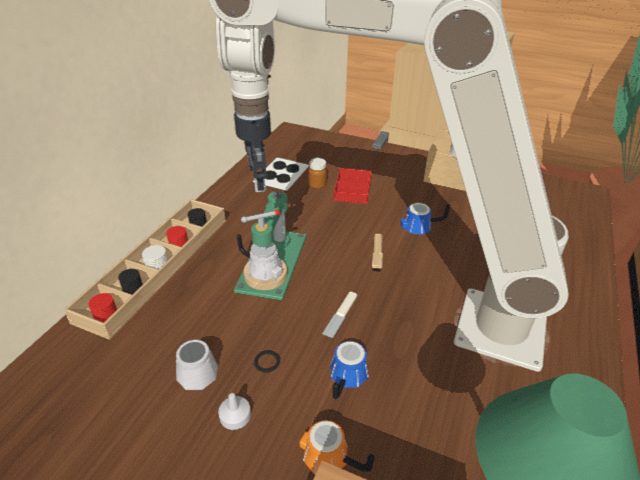

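The foot sits on the chamber at (262,262), the handle stayed where I left it at 45°, the gripper is clear, and nothing else has moved. Handing in.

```bash
python3 -c "
from workcell import bot
print(bot.job_done())"
```

```text
the job is handed in; nothing more can be done
None
```

I swung the press arm home against its stop, then turned the T-handle clockwise to about 0.9 rad past first touch (torque 0.26 N m above drag, roughly 57 N), let go with the chamber clamped where it stood, and handed the job in at about 26 s.

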